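# Try a syringe plunger, then pass or reject it

### The job

Try the plunger of the syringe in the single stand: press it down slowly and gently. If it runs freely, press it fully home and stand the syringe in the vacant place of the two-place rack, beside the one already passed. If it stiffens part-way, do not force it: stop there and stand the syringe, tip down and with its plunger as it stopped, in the round discard jar. Leave the other things where they are.

Things in the scene. Friction and masses are not known exactly. Their poses are not given: they have to be found in the camera images.
- stand: white plastic single-place stand, 74 x 70 mm, 56 mm high, the syringe upright in its middle; fixed to the worktop. Origin: centre of its underside.
- syringe_grip (a point): the syringe to be tried: clear plastic, tip down; barrel 30 mm in diameter, 115 mm from the tip's end to the underside of the finger flange; flange 30 x 48 mm, 3 mm thick, wings about along the stand's y; tip 5 to 6 mm thick, 10 mm long, then a tapered shoulder. This point: on the barrel's axis, 105 mm above the tip's end, 10 mm below the flange, 55 mm above the stand's top: the place to grip. z points up the barrel.
- syringe_tip (a point): end of the syringe's tip, on its axis (z up the barrel); in the stand, and when seated in the rack, it is 6 mm above the worktop
- plunger_top (a point): top centre of the plunger of that syringe: a flat round thumb rest 27 mm across, 3.5 mm thick. It stands 39.5 mm above the flange's top face at joint value 0 and 7.5 mm above it when home.
- plunger (a joint): how far it is pressed, m: starts at 0 to 0.005, 0.032 is fully home; it stays where left, bar a little spring-back. Steady drag about 2.5 N; at home rubber meets the barrel's end and the force climbs by 3 N per mm. One that binds climbs likewise from somewhere between 0.018 and 0.023, well short of home: it counts as binding once it pushes back with more than 5 N. Over 20 N spoils the seal.
- rack: white plastic rack, 164 mm long (its own y) by 74 mm, 56 mm high, two holes 84 mm apart along its length; fixed to the worktop. Origin: centre of its underside.
- rack_vacant (a point): centre of the mouth of the rack's vacant hole, at the top of its guide plate, 56 mm above the worktop; the hole is 34.5 mm wide through the 6 mm plate, a little flared, and below it, 42 mm under the plate's top, the base has a 12 mm dimple 8 mm deep for the tip
- passed: an alike syringe already passed, plunger home, in the rack's other hole, its top 132 mm above the worktop; a bystander; origin at its tip's end
- jar: white plastic discard jar, round, 56 mm across, 60 mm at the rim, 74 mm high, mouth 50 mm wide inside, inner floor 6 mm above the worktop; fixed to the worktop. Origin: centre of its underside.
- beaker: glass beaker, 80 mm across and 95 mm high, a bystander; origin at the centre of its underside
- marker: white marker pen lying down, 138 mm long, a bystander; origin at the middle of its underside
- stopper: red rubber stopper, 29 mm across and 28 mm high, a bystander; origin at the centre of its underside
There are look-alikes about, which are no part of the job. What is shaped like the part that bears syringe_grip but blue or green is not meant.

How it is judged:
By the outcome, as a careful person would: the job done as asked, in the order asked, and still so for the second after the job is handed in, with the robot touching nothing.
It also fails if it takes over 54 s, if anything falls off the work surface, if the arm or the gripper's body presses on something with over 40 N, if the wrist force passes 120 N, or if a joint passes its speed limit or range.

### The arm

A 7-joint arm with a two-finger parallel gripper is mounted at the origin on a cart in front of the work surface, level with it; the furniture and walls round the work are solid. World frame = base frame: x ahead of the robot, y to its left, z up, the work surface at z = 0. Lengths are in m, angles in rad, forces in N, time in s.
With the tool pointing down it reaches from about 0.35 to 0.9 m from the base axis. Payload 8.1 kg.
Tool frame: the origin (TCP) lies at the very end of the fingers, on their centre line; the grasp point (between the pads) lies 19 mm behind it; z points along the fingers, y is the line along which they close (so a half turn about z gives the same grasp; the last joint's range is limited). The gripper opens to 92 mm and grips with 3 to 60 N. Pads are 19 mm wide; open, the fingers measure 130 mm over their backs; the gripper's body (75 mm by 190 mm) begins 47 mm behind the grasp point.
Start: joints at [1.098, 0.434, 0.025, 1.573, -0.012, 1.134, -0.075], TCP at [0.226, -0.583, 0.227] pointing down, gripper open.
Joint ranges: [-2.62, 2.62], [-0.44, 2.09], [-1.27, 1.32], [0.08, 2.57], [-1.32, 4.46], [0.12, 2], [-2.74, 2.74]. Speed limits (rad/s): [2.22, 2.22, 3.01, 3.01, 3.14, 3.14, 3.14].

### API

Orientations are given as a rotation vector (axis times angle).
In Python, from cell import arm gives the robot as it stands.
- The arm moves only by the tool jog_arm, never from a script. Its argument "rows" is a list of rows, each a list of 3 entries, a list of its own where there are three numbers: the shift along the world's x, y, z in cm, then the turn, a rotation vector about the world's x, y, z in degrees, then the opening, from 0 (shut) to 1 (fully open). A call has 1 to 8 rows; each row is the pose to reach, as a shift and turn from the pose commanded when the call began; what a row does not reach only later rows make up. A row lasts 1/8 s, in which the tool goes at most 62.5 mm and 10.7 degrees, less where a joint would pass 70% of its speed; a pose out of reach is approached as far as the arm can. A call with a gripper value outside its range is refused whole. The fingers move at their own pace and stop on an object; "newtons" is the grip in N (left out, the last holds). Time passes only in rows, so rows that repeat a pose let the fingers close. It gives the time, the measured TCP pose, the force, the opening and the grip force at its end, in the units of the state.
- arm.observe(): the state, without advancing time (a new reading comes with each control period).
- arm.get_image(name): name is "side" or "top" or "wrist"; returns a dict with "img" (420x560x3 uint8, red, green, blue), "depth" (420x560 float32, m along the optical axis (not along the pixel's ray), 0 where there is no reading), "fx", "fy", "cx", "cy" (pixels), "rvec" (rotation vector, rad) and "tvec" (3), from world to camera coordinates, as OpenCV has them; the wrist camera has in their place "mount" (4x4, takes a point from camera to tool coordinates, whose origin is the TCP and whose axes are the flange's). Camera axes: x right, y down, z forward; pixel columns grow to the right and rows downward; lengths in m; the calibration is good to about 2 mm. A picture is of the moment at which its call begins: read the wrist's pose just before it.
- arm.sign_off(): hands the job in; it is judged then, once.
The state is a dict: "clock": time; "joints": joint angles; "dq": joint speeds; "joint_efforts": joint torques, N m; "position": TCP position; "ee_rot": TCP orientation; "force": force on the tool from outside, world axes, zero at the start; "ft_torque": the same for the moment, N m; "width": opening from 0.0 (shut) to 1.0 (fully open); "gripper_force": force on a finger pad.
Only numpy, scipy, OpenCV 4.12 (cv2) and the standard library are available. Lean on these libraries where they do the work, as an engineer would, in place of code of your own. Each camera call takes 0.05 s, during which the arm holds its last target. There are 200 camera calls.

## Working session

There is one attempt and no reset: what is moved stays moved. The work goes in short steps, Python scripts to look and compute and a tool call to move; the robot and the scene stay as the last step left them, time stands still between calls to the robot, and variables do not carry over. Pictures are saved under pics/ and viewed, at most 10 in all, crops included, and the job is handed in when it is done.

Besides the shell and the picture viewer there is one more tool, called after "Request:" as a command line: name --argument value ..., lists and objects as JSON in quotes. jog_arm: Moves the arm, as the interface text tells. Its arguments: {"type":"object","properties":{"rows":{"type":"array","items":{"type":"array"}},"newtons":{"type":"number"}},"required":["rows"]}

```bash
mkdir -p pics; cat > h.py <<'E'
import numpy as np, cv2
from cell import arm
from scipy.spatial.transform import Rotation as R
def cloud(c, T=None):
    d=c["depth"]; v,u=np.indices(d.shape)
    P=np.stack([(u-c["cx"])/c["fx"]*d,(v-c["cy"])/c["fy"]*d,d],-1)
    if T is None:
        M=R.from_rotvec(np.ravel(c["rvec"])).as_matrix(); W=(P-np.ravel(c["tvec"]))@M
    else: W=P@T[:3,:3].T+T[:3,3]
    W[d==0]=np.nan
    return W
def save(n,img): cv2.imwrite("pics/%s.png"%n, cv2.cvtColor(img,cv2.COLOR_RGB2BGR))
E
python3 - <<'E'
from h import *
s=arm.observe(); print({k:np.round(v,3) for k,v in s.items()})
for n in("top","side"):
    c=arm.get_image(n); save(n,c["img"]); np.savez("/tmp/%s.npz"%n,W=cloud(c),**{k:np.array(x) for k,x in c.items()})
    print(n,np.round(np.ravel(c["rvec"]),3),np.round(np.ravel(c["tvec"]),3),c["fx"])
E
```

```text
{'clock': np.float64(0.0), 'joints': array([ 1.098,  0.435,  0.025,  1.574, -0.012,  1.134, -0.075]), 'dq': array([ 0.001, -0.   , -0.001, -0.   ,  0.001, -0.001,  0.001]), 'joint_efforts': array([-1.0000e-03, -6.6785e+01,  9.8500e-01, -3.1446e+01, -6.0000e-02,
        4.3000e-02,  0.0000e+00]), 'position': array([ 0.226, -0.582,  0.226]), 'ee_rot': array([-3.087e+00, -5.770e-01,  1.000e-03]), 'force': array([ 0.404, -0.163,  0.069]), 'ft_torque': array([-0.004,  0.019,  0.008]), 'gripper_force': np.float64(0.0), 'width': np.float64(0.999)}
top [ 2.157 -2.204  0.112] [-0.024  0.546  1.671] 521.4793694101247
side [ 0.658 -2.292  1.572] [0.428 0.243 1.372] 462.9194991303853
```

View pics/top.png

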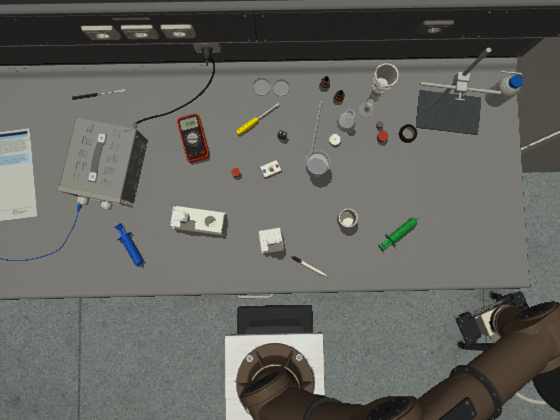

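View pics/side.png

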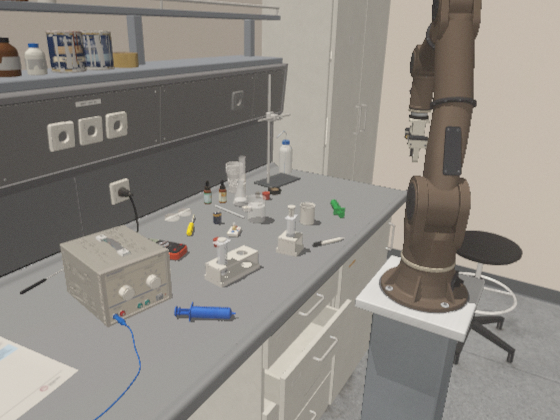

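The top view shows the stand with the syringe at about (271,240), the rack at (198,221) with its vacant hole at (211,222), the jar at (347,218), the beaker at (317,163) and the marker at (310,267). Next I'll measure these from the depth images.

```bash
python3 - <<'E'
from h import *
t=np.load("/tmp/top.npz"); W=t["W"]
def reg(name,u0,u1,v0,v1,z0,z1,W=W):
    w=W[v0:v1,u0:u1].reshape(-1,3); m=(w[:,2]>z0)&(w[:,2]<z1); p=w[m]
    if len(p)<4: print(name,len(p));return
    r=cv2.minAreaRect((p[:,:2]*1000).astype(np.float32))
    print(name,len(p),"mean",np.round(p.mean(0),4),"rect",np.round(r[0],1),np.round(r[1],1),round(r[2],1),"zmed",round(np.median(p[:,2]),4))
reg("stand",255,288,224,256,.045,.065)
reg("flange",255,290,215,262,.105,.135)
reg("plunger",255,290,215,262,.14,.20)
reg("rack",165,232,200,242,.045,.065)
reg("passed",165,232,195,242,.115,.15)
reg("jar",334,362,204,234,.06,.09)
reg("beaker",300,335,148,180,.05,.12)
reg("marker",288,332,252,282,.006,.03)
reg("table",230,250,235,250,-.05,.03)
np.set_printoptions(linewidth=220)
print((W[224:258:2,256:288:2,2]*1000).round(0))
s=np.load("/tmp/side.npz")["W"]
reg("S stand",270,310,225,260,.052,.06,s)
reg("S syr",270,310,195,240,.065,.112,s)
reg("S flange",270,310,195,240,.114,.13,s)
reg("S plunger",270,310,195,240,.145,.18,s)
reg("S jar",298,318,195,230,.06,.09,s)
reg("S rack",200,265,240,285,.05,.06,s)
reg("S passed",200,265,225,285,.12,.14,s)
E
```

```text
stand 265 mean [0.4488 0.0026 0.0561] rect [450.4   1.9] [61.9 69.8] 7.2 zmed 0.0561
flange 92 mean [ 4.499e-01 -1.000e-04  1.239e-01] rect [4.513e+02 1.000e-01] [29.6 47.7] 8.6 zmed 0.1239
plunger 64 mean [ 4.517e-01 -2.000e-04  1.617e-01] rect [451.6  -0.7] [23.8 24. ] 89.2 zmed 0.1618
rack 750 mean [0.5186 0.2282 0.0553] rect [520.5 235.6] [165.7  62.1] 81.0 zmed 0.0553
passed 154 mean [0.5269 0.2761 0.1265] rect [527.2 277. ] [49.1 29.7] 81.3 zmed 0.1263
jar 93 mean [ 0.5159 -0.2466  0.0718] rect [ 514.6 -244.5] [54.9 57.6] 1.2 zmed 0.0714
beaker 473 mean [ 0.694  -0.1529  0.069 ] rect [ 690.9 -151.5] [73.3 71.7] 87.8 zmed 0.0645
marker 227 mean [ 0.3623 -0.1214  0.0106] rect [ 362.2 -123. ] [140.3  93.9] 88.7 zmed 0.0095
table 298 mean [4.470e-01 1.042e-01 3.000e-04] rect [447.1 104.5] [63.4 46.4] 89.1 zmed 0.0002
[[ -0.   3.   4.  -3.   4.   2.  -5.  -4.   2.   3.  -2.  -2.   1.  -2.   8.   7.]
 [  7.   5.   5.  -3.  -1.  -5.  -3.  -1.  -4.   7.  -7.  -0.  -2.  -8.  -6.   0.]
 [ -0.  -1.  -1.  -2.  -2.  -1.   6.  -3.  -0.  -4.  15.  19.   0.  -0.   4.   3.]
 [  2.  -7.  -7.  18
[... 1066 characters left out ...]
 -1.   0.  -7.   5.  -2.   1.   7.  -5.   6.  -3.  -2.  -4.  -2.   0.   4.]]
S stand 146 mean [0.447  0.013  0.0566] rect [452.5   5.8] [63.5 82.3] 7.0 zmed 0.057
S syr 157 mean [ 0.4711 -0.0599  0.0836] rect [ 490.2 -125.9] [ 39.9 305.3] 17.8 zmed 0.0777
S flange 60 mean [0.4499 0.0076 0.1237] rect [453.4   2.4] [31.5 50.9] 15.0 zmed 0.1249
S plunger 41 mean [0.4514 0.0049 0.1574] rect [450.7   3.8] [24.7 24.8] 37.4 zmed 0.1605
S jar 103 mean [ 0.5167 -0.2418  0.0693] rect [ 518.2 -240.8] [56.  61.7] 50.2 zmed 0.0693
S rack 489 mean [0.5184 0.2448 0.0568] rect [524.1 237.4] [171.2  69.1] 81.6 zmed 0.0571
S passed 96 mean [0.5261 0.2833 0.1277] rect [529.  279.9] [51.2 32.9] 77.4 zmed 0.1262
```

Request:
jog_arm --rows '[[[1.4,3.6,0],[0,0,5],1],[[3,7.8,0],[0,0,10],1],[[4.6,12,0],[0,0,15],1],[[6.4,16.5,0],[0,0,20],1],[[8.2,21,0],[0,0,25],1],[[10,26,0],[0,0,31],1],[[11.8,30.5,0],[0,0,37],1],[[13.5,35,0],[0,0,43],1]]'

```text
clock: 1.1
position: [0.3611, -0.2312, 0.2267]
ee_rot: [2.659, 1.674, -0.0]
force: [-0.1, -0.3, 0.2]
width: 1.0
gripper_force: 0.0
```

Request:
jog_arm --rows '[[[1.8,4.5,0],[0,0,6],1],[[3.6,9.2,0],[0,0,12],1],[[5.4,14,0],[0,0,18],1],[[7.0,18,0],[0,0,24],1],[[8.2,21,0],[0,0,29],1],[[9.0,23.2,0],[0,0,34],1],[[9.0,23.2,0],[0,0,34],1],[[9.0,23.2,0],[0,0,34],1]]'

```text
clock: 2.1
position: [0.4505, -0.0018, 0.2265]
ee_rot: [-2.059, -2.372, 0.002]
force: [-0.5, -0.2, -0.1]
width: 0.999
gripper_force: 0.0
```

```bash
cat >> h.py <<'E'
def wrist(name=None):
    s=arm.observe(); T=np.eye(4); T[:3,:3]=R.from_rotvec(s["ee_rot"]).as_matrix(); T[:3,3]=s["position"]
    c=arm.get_image("wrist"); T=T@np.array(c["mount"])
    if name: save(name,c["img"])
    return c,cloud(c,T),T
def fit(name,w,z0,z1,cx,cy,r):
    w=w.reshape(-1,3); m=(w[:,2]>z0)&(w[:,2]<z1)&(np.hypot(w[:,0]-cx,w[:,1]-cy)<r); p=w[m]
    if len(p)<10: print(name,len(p));return
    q=(p[:,:2]*1000).astype(np.float32); r=cv2.minAreaRect(q)
    print(name,len(p),"mean",np.round(p.mean(0),4),"rect",np.round(r[0],1),np.round(r[1],1),round(r[2],1),"zmed",round(np.median(p[:,2]),4))
E
python3 - <<'E'
from h import *
s=arm.observe(); print({k:np.round(s[k],3) for k in("clock","joints","position","ee_rot","force")}, R.from_rotvec(s["ee_rot"]).as_matrix().round(3))
c,W,T=wrist("w1"); print(T.round(3))
fit("plunger",W,.152,.17,.4515,0,.03); fit("flange",W,.115,.132,.4515,0,.04); fit("stand",W,.05,.062,.4515,0,.055)
E
```

```text
{'clock': np.float64(2.1), 'joints': array([ 0.383,  0.206, -0.576,  1.94 ,  0.13 ,  1.034, -0.11 ]), 'position': array([ 0.45 , -0.002,  0.226]), 'ee_rot': array([-2.059e+00, -2.372e+00,  2.000e-03]), 'force': array([-0.53 , -0.211, -0.086])} [[-0.141  0.99  -0.001]
 [ 0.99   0.141 -0.001]
 [-0.    -0.001 -1.   ]]
[[ 0.99   0.136  0.034  0.441]
 [ 0.14  -0.96  -0.244  0.063]
 [-0.001  0.246 -0.969  0.385]
 [ 0.     0.     0.     1.   ]]
plunger 1172 mean [0.4541 0.0011 0.161 ] rect [454.3   0.5] [26.5 26.3] 72.0 zmed 0.161
flange 1177 mean [0.4518 0.0123 0.1243] rect [453.9   1.6] [29.9 47.7] 8.3 zmed 0.1243
stand 2726 mean [0.4509 0.012  0.0562] rect [453.3   3.1] [62.1 70.1] 7.5 zmed 0.0562
```

View pics/w1.png

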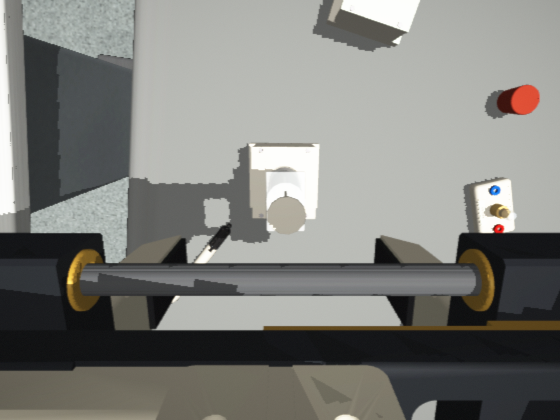

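The wrist view shows the thumb rest at (286,215) on the flange. The plunger top measures (0.454, 0.001, 0.161), so it is pressed about 2.5 mm so far. I'll shut the fingers and come down above it.

Request:
jog_arm --rows '[[[0.3,0.2,0],[0,0,0],0],[[0.3,0.2,0],[0,0,0],0],[[0.3,0.2,-1.5],[0,0,0],0],[[0.3,0.2,-3],[0,0,0],0],[[0.3,0.2,-4.5],[0,0,0],0],[[0.3,0.2,-5.7],[0,0,0],0],[[0.3,0.2,-6.0],[0,0,0],0],[[0.3,0.2,-6.0],[0,0,0],0]]' --newtons 10

```text
clock: 3.15
position: [0.4539, 0.0013, 0.1667]
ee_rot: [-2.057, -2.374, -0.0]
force: [-0.6, 0.1, -0.0]
width: 0.179
gripper_force: 0.0
```

Request:
jog_arm --rows '[[[0,0,-0.1],[0,0,0],0],[[0,0,-0.2],[0,0,0],0],[[0,0,-0.3],[0,0,0],0],[[0,0,-0.4],[0,0,0],0],[[0,0,-0.5],[0,0,0],0],[[0,0,-0.6],[0,0,0],0],[[0,0,-0.7],[0,0,0],0],[[0,0,-0.8],[0,0,0],0]]'

```text
clock: 4.15
position: [0.454, 0.0013, 0.1588]
ee_rot: [2.057, 2.374, 0.0]
force: [0.1, -0.0, 2.1]
width: 0.006
gripper_force: 1.1
```

Request:
jog_arm --rows '[[[0,0,-0.1],[0,0,0],0],[[0,0,-0.2],[0,0,0],0],[[0,0,-0.3],[0,0,0],0],[[0,0,-0.4],[0,0,0],0],[[0,0,-0.5],[0,0,0],0],[[0,0,-0.6],[0,0,0],0],[[0,0,-0.7],[0,0,0],0],[[0,0,-0.8],[0,0,0],0]]'

```text
clock: 5.15
position: [0.4539, 0.0013, 0.1507]
ee_rot: [-2.057, -2.374, -0.0]
force: [-0.1, -0.1, 2.6]
width: 0.007
gripper_force: 1.1
```

Request:
jog_arm --rows '[[[0,0,-0.05],[0,0,0],0],[[0,0,-0.1],[0,0,0],0],[[0,0,-0.15],[0,0,0],0],[[0,0,-0.2],[0,0,0],0]]'

```text
clock: 5.65
position: [0.4539, 0.0012, 0.1487]
ee_rot: [2.057, 2.374, 0.0]
force: [-0.4, -0.4, 1.8]
width: 0.006
gripper_force: 1.1
```

Request:
jog_arm --rows '[[[0,0,-0.05],[0,0,0],0],[[0,0,-0.1],[0,0,0],0],[[0,0,-0.15],[0,0,0],0],[[0,0,-0.2],[0,0,0],0]]'

```text
clock: 6.15
position: [0.4539, 0.0012, 0.1467]
ee_rot: [2.057, 2.374, 0.0]
force: [-0.6, -0.1, 2.5]
width: 0.004
gripper_force: 1.1
```

Request:
jog_arm --rows '[[[0,0,-0.05],[0,0,0],0],[[0,0,-0.1],[0,0,0],0]]'

```text
clock: 6.4
position: [0.4539, 0.0012, 0.1457]
ee_rot: [2.057, 2.374, 0.0]
force: [0.2, 0.1, 3.0]
width: 0.006
gripper_force: 1.1
```

Request:
jog_arm --rows '[[[0,0,-0.05],[0,0,0],0],[[0,0,-0.1],[0,0,0],0]]'

```text
clock: 6.65
position: [0.4539, 0.0013, 0.1447]
ee_rot: [2.057, 2.374, 0.0]
force: [0.4, -0.4, 3.0]
width: 0.007
gripper_force: 1.6
```

Request:
jog_arm --rows '[[[0,0,-0.05],[0,0,0],0],[[0,0,-0.1],[0,0,0],0]]'

```text
clock: 6.9
position: [0.454, 0.0013, 0.1438]
ee_rot: [2.057, 2.374, 0.0]
force: [-0.0, 1.2, 4.0]
width: 0.007
gripper_force: 2.1
```

Request:
jog_arm --rows '[[[0,0,-0.03],[0,0,0],0],[[0,0,-0.05],[0,0,0],0]]'

```text
clock: 7.15
position: [0.4539, 0.0012, 0.1432]
ee_rot: [2.057, 2.374, -0.0]
force: [-0.9, 1.0, 1.8]
width: 0.003
gripper_force: 1.2
```

Request:
jog_arm --rows '[[[0,0,-0.03],[0,0,0],0],[[0,0,-0.05],[0,0,0],0]]'

```text
clock: 7.4
position: [0.4538, 0.0012, 0.1426]
ee_rot: [-2.057, -2.374, 0.0]
force: [-0.4, 1.1, 2.2]
width: 0.006
gripper_force: 1.1
```

Request:
jog_arm --rows '[[[0,0,-0.03],[0,0,0],0],[[0,0,-0.05],[0,0,0],0]]'

```text
clock: 7.65
position: [0.4538, 0.0012, 0.1422]
ee_rot: [-2.057, -2.374, 0.0]
force: [1.0, 0.7, 1.6]
width: 0.004
gripper_force: 1.1
```

Request:
jog_arm --rows '[[[0,0,-0.05],[0,0,0],0],[[0,0,-0.1],[0,0,0],0]]'

```text
clock: 7.9
position: [0.4539, 0.0012, 0.1412]
ee_rot: [2.057, 2.374, 0.0]
force: [-0.2, -0.0, 2.4]
width: 0.006
gripper_force: 1.2
```

Request:
jog_arm --rows '[[[0,0,-0.05],[0,0,0],0],[[0,0,-0.08],[0,0,0],0]]'

```text
clock: 8.15
position: [0.4538, 0.0012, 0.1404]
ee_rot: [-2.057, -2.374, 0.0]
force: [0.3, 0.8, 3.3]
width: 0.007
gripper_force: 1.1
```

Request:
jog_arm --rows '[[[0,0,-0.05],[0,0,0],0],[[0,0,-0.08],[0,0,0],0]]'

```text
clock: 8.4
position: [0.4539, 0.0012, 0.1396]
ee_rot: [2.057, 2.374, 0.0]
force: [-0.8, 1.5, 2.5]
width: 0.003
gripper_force: 1.1
```

Request:
jog_arm --rows '[[[0,0,-0.05],[0,0,0],0],[[0,0,-0.08],[0,0,0],0]]'

```text
clock: 8.65
position: [0.4539, 0.0012, 0.1388]
ee_rot: [-2.057, -2.374, -0.0]
force: [-0.0, 0.7, 1.7]
width: 0.008
gripper_force: 1.0
```

Request:
jog_arm --rows '[[[0,0,-0.05],[0,0,0],0],[[0,0,-0.1],[0,0,0],0],[[0,0,-0.15],[0,0,0],0]]'

```text
clock: 9.02
position: [0.4539, 0.0013, 0.1373]
ee_rot: [-2.057, -2.374, -0.0]
force: [-0.8, 0.9, 2.1]
width: 0.002
gripper_force: 1.1
```

Request:
jog_arm --rows '[[[0,0,-0.05],[0,0,0],0],[[0,0,-0.1],[0,0,0],0],[[0,0,-0.15],[0,0,0],0]]'

```text
clock: 9.4
position: [0.4539, 0.0013, 0.1358]
ee_rot: [2.057, 2.374, 0.0]
force: [-0.7, -0.7, 2.7]
width: 0.004
gripper_force: 1.1
```

Request:
jog_arm --rows '[[[0,0,-0.05],[0,0,0],0],[[0,0,-0.1],[0,0,0],0],[[0,0,-0.15],[0,0,0],0]]'

```text
clock: 9.78
position: [0.4538, 0.0013, 0.1343]
ee_rot: [-2.057, -2.374, 0.0]
force: [-0.6, 1.4, 2.7]
width: 0.004
gripper_force: 1.1
```

Request:
jog_arm --rows '[[[0,0,-0.05],[0,0,0],0],[[0,0,-0.1],[0,0,0],0],[[0,0,-0.15],[0,0,0],0],[[0,0,-0.2],[0,0,0],0]]'

```text
clock: 10.28
position: [0.4539, 0.0012, 0.1323]
ee_rot: [-2.057, -2.374, -0.0]
force: [-0.3, 1.6, 2.4]
width: 0.009
gripper_force: 1.1
```

Request:
jog_arm --rows '[[[0,0,-0.05],[0,0,0],0],[[0,0,-0.1],[0,0,0],0]]'

```text
clock: 10.52
position: [0.4539, 0.0013, 0.1314]
ee_rot: [2.057, 2.374, 0.0]
force: [-0.5, 1.0, 2.5]
width: 0.001
gripper_force: 1.4
```

Request:
jog_arm --rows '[[[0,0,-0.05],[0,0,0],0],[[0,0,-0.1],[0,0,0],0]]'

```text
clock: 10.78
position: [0.454, 0.0013, 0.1305]
ee_rot: [2.057, 2.374, 0.0]
force: [-0.7, 1.3, 4.6]
width: 0.008
gripper_force: 2.3
```

Request:
jog_arm --rows '[[[0,0,-0.05],[0,0,0],0],[[0,0,-0.1],[0,0,0],0]]'

```text
clock: 11.02
position: [0.4541, 0.0014, 0.1296]
ee_rot: [2.057, 2.374, 0.001]
force: [-0.8, 1.6, 7.0]
width: 0.007
gripper_force: 3.3
```

The plunger ran freely, with no stiffening between 18 and 28 mm. The force only climbed once it was past home height (0.1315). I'll give it a last small press, then lift and open.

Request:
jog_arm --rows '[[[0,0,-0.05],[0,0,0],0],[[0,0,-0.05],[0,0,0],0]]'

```text
clock: 11.28
position: [0.4542, 0.0014, 0.1291]
ee_rot: [2.057, 2.374, 0.001]
force: [-0.5, 2.0, 5.4]
width: 0.004
gripper_force: 3.2
```

Request:
jog_arm --rows '[[[0,0,0.5],[0,0,0],0],[[0,0,2],[0,0,0],0],[[0,0,4],[0,0,0],1],[[0,0,6.5],[0,0,0],1],[[0,0,9],[0,0,0],1],[[0,0,9],[0,0,0],1],[[0,0,9],[0,0,0],1]]'

```text
clock: 12.15
position: [0.4536, 0.001, 0.2188]
ee_rot: [2.057, 2.374, -0.0]
force: [0.3, -0.6, -0.2]
width: 0.5
gripper_force: 0.0
```

```bash
python3 - <<'E'
from h import *
s=arm.observe(); print({k:np.round(s[k],3) for k in("clock","position","ee_rot","force","width")})
c,W,T=wrist("w2")
fit("plunger",W,.1285,.136,.4535,0,.03); fit("flange",W,.117,.1275,.4535,0,.04); fit("stand",W,.05,.062,.4515,0,.055)
E
```

```text
{'clock': np.float64(12.15), 'position': array([0.454, 0.001, 0.219]), 'ee_rot': array([ 2.057,  2.374, -0.   ]), 'force': array([ 0.298, -0.571, -0.189]), 'width': np.float64(0.5)}
plunger 942 mean [0.454  0.0015 0.13  ] rect [454.2   1.1] [25.3 26.4] 7.3 zmed 0.13
flange 1425 mean [0.4536 0.0035 0.1241] rect [453.9   1.3] [29.6 47.8] 8.8 zmed 0.1241
stand 2875 mean [0.4516 0.012  0.0562] rect [453.3   3.2] [62.1 69.9] 7.8 zmed 0.0562
```

Request:
jog_arm --rows '[[[0,0,0],[0,0,0],1],[[0,0,-2],[0,0,0],1],[[0,0,-4],[0,0,0],1],[[0,0,-6.5],[0,0,0],1],[[0,0,-9],[0,0,0],1],[[0,0,-11],[0,0,0],1],[[0,0,-12.5],[0,0,0],1],[[0,0,-12.7],[0,0,0],1]]'

```text
clock: 13.2
position: [0.4532, 0.0012, 0.0909]
ee_rot: [-2.056, -2.373, 0.002]
force: [0.0, -0.1, 1.2]
width: 1.002
gripper_force: 0.0
```

Request:
jog_arm --rows '[[[0,0,0],[0,0,0],0.3],[[0,0,0],[0,0,0],0.2],[[0,0,0],[0,0,0],0.2],[[0,0,0],[0,0,0],0.2],[[0,0,0],[0,0,0],0.2],[[0,0,0],[0,0,0],0.2]]' --newtons 15

```text
clock: 13.95
position: [0.4539, 0.0012, 0.0919]
ee_rot: [2.057, 2.374, 0.0]
force: [0.2, -0.6, 0.6]
width: 0.394
gripper_force: 0.0
```

Request:
jog_arm --rows '[[[0,0,0],[0,0,0],0.2],[[0,0,0],[0,0,0],0.2],[[0,0,0],[0,0,0],0.2],[[0,0,0],[0,0,0],0.2]]'

```text
clock: 14.45
position: [0.4538, 0.0012, 0.0918]
ee_rot: [-2.057, -2.374, 0.0]
force: [-0.1, 0.0, -0.1]
width: 0.326
gripper_force: 15.0
```

Request:
jog_arm --rows '[[[0,0,0.3],[0,0,0],0.2],[[0,0,1],[0,0,0],0.2],[[0,0,2.5],[0,0,0],0.2],[[0,0,4],[0,0,0],0.2],[[0,0,6],[0,0,0],0.2],[[0,0,8],[0,0,0],0.2],[[0,0,9],[0,0,0],0.2],[[0,0,9],[0,0,0],0.2]]'

```text
clock: 15.45
position: [0.4543, 0.0012, 0.1827]
ee_rot: [2.057, 2.373, 0.002]
force: [0.7, -0.4, -2.5]
width: 0.322
gripper_force: 15.0
```

Request:
jog_arm --rows '[[[0.5,1,0],[0,0,-3],0.2],[[1.5,3,0],[0,0,-6],0.2],[[2.5,5,0],[0,0,-9],0.2],[[3.5,7,0],[0,0,-12],0.2],[[4.5,9,0],[0,0,-15],0.2],[[5.5,10.5,0],[0,0,-17],0.2],[[6,11,0],[0,0,-17],0.2],[[6,11,0],[0,0,-17],0.2]]'

```text
clock: 16.45
position: [0.5136, 0.111, 0.1813]
ee_rot: [-2.384, -2.045, 0.001]
force: [0.9, 0.2, -1.1]
width: 0.327
gripper_force: 15.0
```

```bash
cat > m.py <<'E'
from h import *
s=arm.observe(); print({k:np.round(s[k],3) for k in("clock","position","ee_rot","force","width")})
c,W,T=wrist("w3"); t=np.load("/tmp/top.npz")["W"]
def hole(W,lab):
    w=W.reshape(-1,3); m=(w[:,2]>.049)&(w[:,2]<.063)&(np.hypot(w[:,0]-.514,w[:,1]-.194)<.06); p=w[m]
    from scipy.optimize import least_squares
    # ring: nearest plate points by angle around guess
    ctr=np.array([.514,.194])
    for _ in range(5):
        d=p[:,:2]-ctr; a=np.arctan2(d[:,1],d[:,0]); r=np.hypot(*d.T)
        e=np.array([p[i][:2] for b in np.linspace(-np.pi,np.pi,37)[:-1] for i in [np.where((a>=b)&(a<b+np.pi/18))[0]] if len(i) for i in [i[np.argmin(r[i])]]])
        f=least_squares(lambda x:np.hypot(e[:,0]-x[0],e[:,1]-x[1])-x[2],[*ctr,.017],loss="soft_l1",f_scale=.001).x; ctr=f[:2]
    print(lab,"hole",len(p),len(e),f.round(4))
hole(t,"top"); hole(W,"wrist")
fit("rack",W,.05,.062,.519,.236,.1); fit("passedfl",W,.12,.128,.527,.277,.04); fit("passedtop",W,.1285,.137,.527,.277,.03)
fit("held",W,.19,.24,.514,.112,.05)
E
python3 m.py
```

```text
{'clock': np.float64(16.45), 'position': array([0.514, 0.111, 0.181]), 'ee_rot': array([-2.384e+00, -2.045e+00,  1.000e-03]), 'force': array([ 0.903,  0.169, -1.082]), 'width': np.float64(0.327)}
top hole 466 36 [0.5139 0.1938 0.0192]
wrist hole 8840 36 [0.5167 0.1951 0.0172]
rack 10208 mean [0.5195 0.2133 0.0561] rect [518.7 208.4] [106.8  62.2] 80.9 zmed 0.0562
passedfl 0
passedtop 0
held 6690 mean [0.5146 0.1166 0.2153] rect [514.2 114.1] [42.6 56.6] 80.3 zmed 0.214
```

View pics/w3.png

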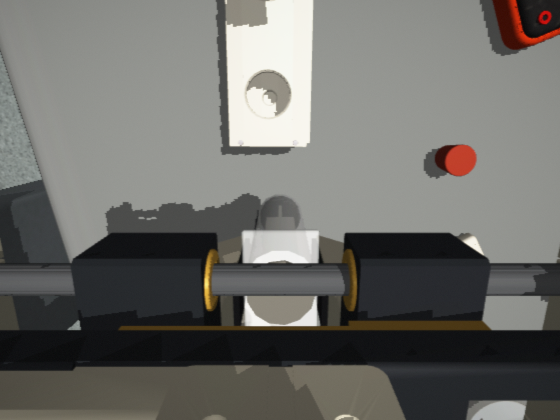

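The vacant hole is at (268,94) in the wrist view, measured at (0.5167, 0.1951). The syringe hangs upright in the grip. I'll move over the hole and check the tip.

Request:
jog_arm --rows '[[[0,1,0],[0,0,0],0.2],[[0.1,3,0],[0,0,0],0.2],[[0.2,5,0],[0,0,0],0.2],[[0.3,7,0],[0,0,0],0.2],[[0.3,8.1,0],[0,0,0],0.2],[[0.3,8.4,0],[0,0,0],0.2],[[0.3,8.4,0],[0,0,0],0.2],[[0.3,8.4,0],[0,0,0],0.2]]'

```text
clock: 17.5
position: [0.517, 0.1944, 0.1818]
ee_rot: [2.386, 2.043, -0.001]
force: [-0.5, -0.0, -0.5]
width: 0.323
gripper_force: 15.0
```

```bash
python3 - <<'E'
from h import *
s=arm.observe(); print({k:np.round(s[k],4) for k in("clock","position","ee_rot","force","width")}); x,y,z=s["position"]
c,W,T=wrist("w4")
S=arm.get_image("side"); V=cloud(S)
for lab,w in(("wrist",W),("side",V)):
    for a,b in((.09,.105),(.105,.125),(.125,.145),(.145,.165),(.165,.18),(.205,.211),(.211,.2175),(.2175,.225)): fit(f"{lab} {a}",w,a,b,x,y,.035)
h,wd=S["img"].shape[:2]
M=R.from_rotvec(np.ravel(S["rvec"])).as_matrix()
p=M@np.array([x,y,.12])+np.ravel(S["tvec"]); u=int(S["fx"]*p[0]/p[2]+S["cx"]); v=int(S["fy"]*p[1]/p[2]+S["cy"])
print(u,v); a=S["img"][max(v-75,0):v+75,max(u-90,0):u+90]; save("s4",cv2.resize(a,None,fx=4,fy=4,interpolation=cv2.INTER_CUBIC))
E
```

```text
{'clock': np.float64(17.5), 'position': array([0.517 , 0.1944, 0.1818]), 'ee_rot': array([ 2.3864e+00,  2.0426e+00, -6.0000e-04]), 'force': array([-0.5265, -0.041 , -0.481 ]), 'width': np.float64(0.3233)}
wrist 0.09 0
wrist 0.105 164 mean [0.5185 0.2079 0.1191] rect [516.6 205.3] [29. 11.] 2.2 zmed 0.119
wrist 0.125 348 mean [0.5185 0.2076 0.1354] rect [516.3 204.7] [29.4 12. ] 4.5 zmed 0.1358
wrist 0.145 453 mean [0.5188 0.2076 0.1553] rect [517.9 205.5] [10.  27.7] 86.3 zmed 0.1556
wrist 0.165 358 mean [0.5189 0.2082 0.1725] rect [518.4 206.7] [ 6.4 23.8] 83.3 zmed 0.1725
wrist 0.205 286 mean [0.5189 0.2049 0.208 ] rect [519.8 210.3] [14.2 51.6] 81.1 zmed 0.2081
wrist 0.211 3349 mean [0.5188 0.2052 0.2141] rect [517.6 197.4] [42.4 48.2] 81.5 zmed 0.2141
wrist 0.2175 1648 mean [0.5163 0.1892 0.2199] rect [517.1 194.3] [27.2 30.1] 81.1 zmed 0.2198
side 0.09 5
side 0.105 38 mean [0.5109 0.2044 0.1183] rect [511.3 204.7] [27.6 13.5] 30.7 zmed 0.1188
side 0.125 60 mean [0.5111 0.2046 0.1347] rect [511.2 204.6] [27.5 17.4] 31.7 zmed 0.1352
side 0.145 64 mean [0.511  0.2045 0.1553] rect [511.8 203.6] [27.5 19.8] 31.7 zmed 0.1563
side 0.165 43 mean [0.5104 0.204  0.1727] rect [511.  203.5] [27.1 16.7] 36.7 zmed 0.173
side 0.205 26 mean [0.5013 0.2042 0.2079] rect [514.6 205. ] [64.8 17.6] 7.9 zmed 0.2079
side 0.211 49 mean [0.5141 0.2074 0.215 ] rect [513.6 206.5] [61.  27.4] 8.7 zmed 0.2154
side 0.2175 61 mean [0.5149 0.1995 0.2211] rect [515.5 196.6] [26.4 63.6] 78.3 zmed 0.2208
241 233
```

View pics/s4.png

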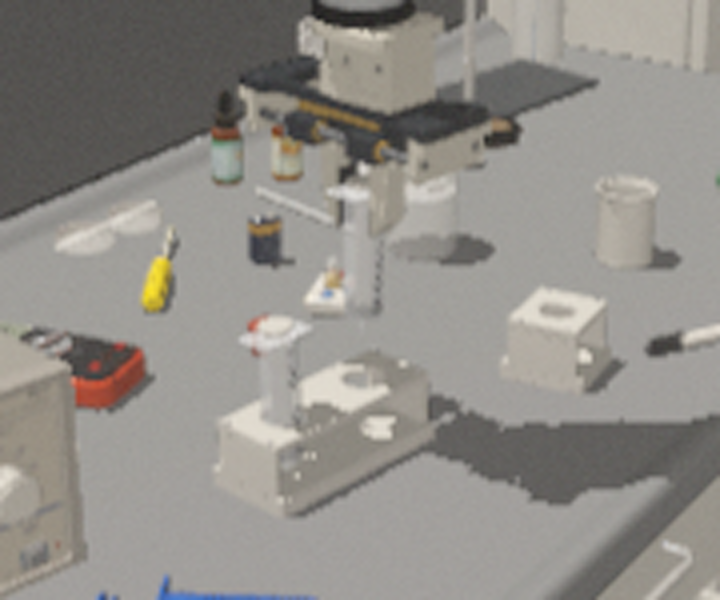

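The crop shows the syringe hanging vertically over the vacant hole, with the barrel at about (362,250) and the hole at about (362,375). The barrel's axis stays near (0.517, 0.195) all the way down its length, so I'll lower it.

Request:
jog_arm --rows '[[[0,0,-1.5],[0,0,0],0.2],[[0,0,-3],[0,0,0],0.2],[[0,0,-4],[0,0,0],0.2],[[0,0,-4.5],[0,0,0],0.2],[[0,0,-5],[0,0,0],0.2],[[0,0,-5.5],[0,0,0],0.2],[[0,0,-6],[0,0,0],0.2]]'

```text
clock: 18.48
position: [0.517, 0.1953, 0.1218]
ee_rot: [2.385, 2.044, 0.001]
force: [0.8, -0.1, -1.7]
width: 0.328
gripper_force: 15.0
```

Request:
jog_arm --rows '[[[0,0,-0.4],[0,0,0],0.2],[[0,0,-0.8],[0,0,0],0.2],[[0,0,-1.2],[0,0,0],0.2],[[0,0,-1.5],[0,0,0],0.2]]'

```text
clock: 18.98
position: [0.5168, 0.1952, 0.1066]
ee_rot: [-2.386, -2.044, 0.0]
force: [-0.6, 1.3, -0.4]
width: 0.323
gripper_force: 15.0
```

Request:
jog_arm --rows '[[[0,0,-0.3],[0,0,0],0.2],[[0,0,-0.6],[0,0,0],0.2],[[0,0,-0.8],[0,0,0],0.2]]'

```text
clock: 19.35
position: [0.5168, 0.1952, 0.0987]
ee_rot: [2.386, 2.044, -0.0]
force: [0.3, -0.7, -0.3]
width: 0.323
gripper_force: 15.0
```

Request:
jog_arm --rows '[[[0,0,-0.2],[0,0,0],0.2],[[0,0,-0.4],[0,0,0],0.2],[[0,0,-0.6],[0,0,0],0.2]]'

```text
clock: 19.73
position: [0.5169, 0.1952, 0.0927]
ee_rot: [2.385, 2.044, 0.0]
force: [0.3, 0.3, -1.3]
width: 0.326
gripper_force: 15.0
```

Tip is in the dimple, about 1 mm above its floor, with no contact force. Releasing and rising.

Request:
jog_arm --rows '[[[0,0,-0.06],[0,0,0],0.35],[[0,0,-0.06],[0,0,0],0.45],[[0,0,-0.06],[0,0,0],0.7],[[0,0,-0.06],[0,0,0],1],[[0,0,-0.06],[0,0,0],1],[[0,0,-0.06],[0,0,0],1],[[0,0,-0.06],[0,0,0],1],[[0,0,-0.06],[0,0,0],1]]'

```text
clock: 20.72
position: [0.5169, 0.1952, 0.0922]
ee_rot: [2.386, 2.044, -0.0]
force: [0.3, 0.2, 0.6]
width: 0.988
gripper_force: 0.0
```

Request:
jog_arm --rows '[[[0,0,1],[0,0,0],1],[[0,0,2.5],[0,0,0],1],[[0,0,5],[0,0,0],1],[[0,0,8],[0,0,0],1],[[0,0,11],[0,0,0],1],[[0,0,13],[0,0,0],1],[[0,0,13],[0,0,0],1]]'

```text
clock: 21.6
position: [0.5178, 0.1959, 0.2247]
ee_rot: [2.385, 2.043, 0.006]
force: [-0.5, 0.7, -0.7]
width: 0.997
gripper_force: 0.0
```

```bash
python3 - <<'E'
from h import *
s=arm.observe(); print({k:np.round(s[k],4) for k in("clock","position","force","width")})
c,W,T=wrist("w5")
fit("plunger",W,.1285,.138,.517,.195,.03); fit("flange",W,.117,.1275,.517,.195,.04); fit("passed flange",W,.117,.1275,.529,.279,.04);fit("passed top",W,.1285,.138,.529,.279,.03)
S=arm.get_image("side"); save("s5",cv2.resize(S["img"][170:310,170:350],None,fx=4,fy=4))
E
```

```text
{'clock': np.float64(21.6), 'position': array([0.5178, 0.1959, 0.2247]), 'force': array([-0.5059,  0.6569, -0.6864]), 'width': np.float64(0.9974)}
plunger 832 mean [0.517  0.188  0.1299] rect [517.1 187.5] [26.  25.4] 81.5 zmed 0.1299
flange 1320 mean [0.5174 0.1903 0.124 ] rect [516.9 187.4] [48.2 29.8] 82.6 zmed 0.1243
passed flange 1754 mean [0.5341 0.2815 0.124 ] rect [534.3 281.4] [48. 30.] 81.1 zmed 0.124
passed top 1204 mean [0.5345 0.2815 0.1315] rect [534.6 281.5] [26.2 25.8] 81.3 zmed 0.1315
```

View pics/s5.png

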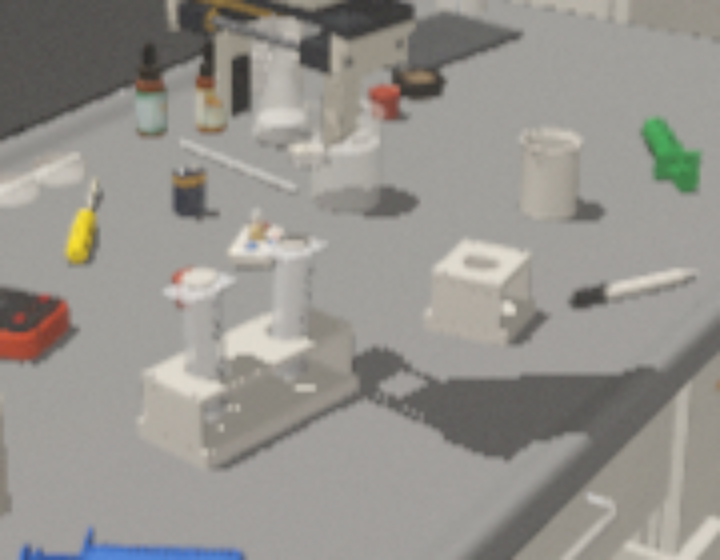

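The crop shows the syringe standing in the vacant place at about (295,290), plunger home, with the passed one beside it at (205,320). I'll back the arm off and check both for lean from the top camera.

Request:
jog_arm --rows '[[[0,-2,2],[0,0,0],1],[[-0.5,-6,3],[0,0,0],1],[[-1,-11,3],[0,0,0],1],[[-1,-16,3],[0,0,0],1],[[-1,-21,3],[0,0,0],1],[[-1,-26,3],[0,0,0],1],[[-1,-28,3],[0,0,0],1],[[-1,-28,3],[0,0,0],1]]'

```text
clock: 22.7
position: [0.5061, -0.0865, 0.2512]
ee_rot: [-2.388, -2.039, 0.003]
force: [0.2, 0.1, -0.6]
width: 1.0
gripper_force: 0.0
```

```bash
python3 - <<'E'
from h import *
W0=np.load("/tmp/top.npz")["W"]; W1=cloud(arm.get_image("top"))
for l,w in(("before",W0),("after",W1)):
    fit(l+" passed fl",w,.115,.1285,.527,.277,.035); fit(l+" passed",w,.115,.15,.527,.277,.035); fit(l+" rack",w,.045,.065,.5205,.2356,.1)
    fit(l+" new",w,.11,.15,.514,.19,.04)
print(arm.observe()["clock"])
E
```

```text
before passed fl 96 mean [0.5274 0.2761 0.1233] rect [527.2 277. ] [49.1 29.7] 81.3 zmed 0.1235
before passed 154 mean [0.5269 0.2761 0.1265] rect [527.2 277. ] [49.1 29.7] 81.3 zmed 0.1263
before rack 750 mean [0.5186 0.2282 0.0553] rect [520.5 235.6] [165.7  62.1] 81.0 zmed 0.0553
before new 0
after passed fl 99 mean [0.5309 0.2791 0.1235] rect [531.6 279.7] [47.7 29.7] 80.5 zmed 0.1239
after passed 154 mean [0.5313 0.2794 0.1269] rect [531.6 279.7] [47.7 29.7] 80.5 zmed 0.1261
after rack 665 mean [0.5169 0.2305 0.0553] rect [520.4 235. ] [164.3  62.2] 81.1 zmed 0.0553
after new 152 mean [0.5142 0.1862 0.1255] rect [514.5 186.3] [47.6 29.4] 83.8 zmed 0.1251
22.75
```

```bash
python3 -c "
from cell import arm; print(arm.sign_off())"
```

```text
the job is handed in; nothing more can be done
None
```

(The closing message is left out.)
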